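Turn the capacitor's code label to the scanner and read it

ROBOT

A 6-joint arm with a two-finger parallel gripper is mounted at the origin on the work surface. World frame = base frame: x ahead of the robot, y to its left, z up, the work surface at z = 0. Lengths are in m, angles in degrees, forces in N, time in s.
With the tool pointing down it reaches from about 0.4 to 0.825 m from the base axis. Payload 7 kg.
Tool frame: the origin (TCP) lies at the centre of the arm's flange, where the gripper is bolted on; the fingertips stand 178 mm ahead of it and the grasp point (between the pads) lies 159 mm ahead of it; x points along the fingers, y is the direction in which the jaws open and shut, and the axes are right-handed (so a half turn about x gives the same grasp; the last joint's range is limited). The gripper opens to 88 mm and grips with 3 to 60 N. Pads are 19 mm wide; open, the fingers measure 130 mm over their backs; the gripper's body (78 mm by 193 mm) begins 47 mm behind the grasp point.
Start: joints at [92.252, 20.546, 0.682, 0, -70.136, -16.507], TCP at [0.166, 0.654, 0.405] pointing down, gripper open.
Joint ranges: [-176.03, 176.03], [-82.01, 121.73], [-58.28, 71.71], [-173.87, 95.51], [-174.79, -0.11], [-173.66, 173.66]. Speed limits (degrees/s): [136.94, 136.94, 172.46, 180, 180, 180].

INTERFACE

Orientations are given as [roll, pitch, yaw] about the fixed x, y, z axes, in that order (R = Rz(yaw) Ry(pitch) Rx(roll)).
In Python, from plant import ctrl gives the robot as it stands. The module is installed in compiled form; this text tells all that it offers.
- The arm moves only by the shell command python3 -m inch 'ROWS'. ROWS is JSON, one flat list of numbers, 7 for each row, row after row: the shift along the tool's x, y, z in m, then the turn, a rotation vector about the tool's x, y, z in degrees, then the finger opening in m, from 0 to 0.0876. In form: [dx, dy, dz, rx, ry, rz, hand, dx, dy, dz, rx, ry, rz, hand, ...]. A call has 1 to 20 rows; each row shifts and turns the pose as measured when the row begins, along the tool's axes as they then stand; what a row does not reach is not made up. A row lasts 1/8 s, in which the tool goes at most 62.5 mm and 10.7 degrees, less where a joint would pass 70% of its speed; a pose out of reach is approached as far as the arm can. A call with a gripper value outside its range is refused whole. The fingers move at their own pace and stop on an object; the grip force is fixed at half the most. Time passes only in rows, so rows that do not move let the fingers close. It gives the time, the measured TCP pose, the force and the opening at its end, in the units of the state.
- ctrl.get_obs(): the state, without advancing time (a new reading comes with each control period).
- ctrl.snapshot(name): name is "scene" or "side" or "wrist"; returns a dict with "color" (480x640x3 uint8, red, green, blue), "depth" (480x640 float32, m along the optical axis (not along the pixel's ray), 0 where there is no reading), "K" (3x3 intrinsics, pixels), "position" and "attitude" of the camera in the world; the wrist camera has in their place "hand_eye" (4x4, takes a point from camera to tool coordinates, whose origin is the TCP and whose axes are the tool frame's). Camera axes: x right, y up, looking along -z (the intrinsics and any distortion apply to the point x, -y, -z); pixel columns grow to the right and rows downward; lengths in m; the calibration is good to about 2 mm. A picture is of the moment at which its call begins: read the wrist's pose just before it.
- ctrl.close_job(): hands the job in, once; it reports no verdict.
The state is a dict: "clock": time; "joint_pos": joint angles; "qvel": joint speeds; "tau": joint torques, N m; "tool_pos": TCP position; "orientation": TCP orientation; "force": force on the tool from outside, world axes, zero at the start; "moment": the same for the moment, N m; "opening": finger opening in m.
Only numpy, scipy, OpenCV 4.12 (cv2) and the standard library are available. Lean on these libraries where they do the work, as an engineer would, in place of code of your own. Each camera call takes 0.05 s, during which the arm holds its last target.

TASK

On the repair bench a black capacitor can stands on a hand-turned table in front of a grey scanner block. Without touching the can, turn the table (its orange pegs are there to push or turn it by) until the can's bar-code label (the side marked by the white stripe on its top) faces the scanner window squarely; once it has come to rest there, press the green read button on top of the scanner fully down and let it go. Leave the can standing in the middle of the table with its label towards the scanner, and leave the blue can, the fan and the heat sink where they are.

Things in the scene. Friction and masses are not known exactly. Their poses are not given: they have to be found in the camera images.
- stage: The scanning fixture, fixed to the bench: turntable and grey scanner block on one low base. Origin: on the turntable's axis, at bench height; z up; its +x points level from that axis to the scanner, so the label must finally look along +x.
- pad (a point): Middle of the turntable's top, on its axis, 30 mm above the bench: a black rubber pad, 100 mm across, on which the can stands. The round aluminium turntable is 250 mm across, its face 29 mm above the bench.
- turntable (a joint): Angle of the turntable about the vertical axis, rad, growing counter-clockwise seen from above; turns freely either way, over half a turn from any start (stops at -6.2 and 6.2). A light, rubbing bearing (about 0.06 N m): it stays where it is left. The can rides round with it.
- peg0 (a point): Centre of the top end of upright orange peg 0 (of four alike, 90 degrees apart, numbered counter-clockwise) on the turntable, 110 mm from the axis. Pegs are round, 14 mm across, and stand 38 mm above the turntable's face: top 67 mm above the bench. They move with the turntable.
- peg1 (a point): Centre of the top end of upright orange peg 1 (of four alike, 90 degrees apart, numbered counter-clockwise) on the turntable, 110 mm from the axis. Pegs are round, 14 mm across, and stand 38 mm above the turntable's face: top 67 mm above the bench. They move with the turntable.
- peg2 (a point): Centre of the top end of upright orange peg 2 (of four alike, 90 degrees apart, numbered counter-clockwise) on the turntable, 110 mm from the axis. Pegs are round, 14 mm across, and stand 38 mm above the turntable's face: top 67 mm above the bench. They move with the turntable.
- peg3 (a point): Centre of the top end of upright orange peg 3 (of four alike, 90 degrees apart, numbered counter-clockwise) on the turntable, 110 mm from the axis. Pegs are round, 14 mm across, and stand 38 mm above the turntable's face: top 67 mm above the bench. They move with the turntable.
- can_center (a point): Centre, half-way up, of the black capacitor can: 62 mm across, 95 mm high, 0.25 to 0.5 kg, standing loose on the turntable's rubber pad within a few mm of the axis; its top is 125 mm above the bench. Its x axis points level to the middle of the label, z up the can.
- mark (a point): Middle of the white bar-code label on the can's side (label 66 mm high, about 43 mm round the can), 31 mm from the can's axis. A white stripe on the can's black top runs from near the centre to the rim on this same side.
- window (a point): Centre of the scanner's black window with a red line, on the face towards the can, 95 mm above the bench and 152 mm from the turntable's axis. The grey scanner block is 66 mm deep (along the stage's x), 110 mm wide and 138 mm high, its centre 187 mm from the axis.
- read_top (a point): Centre of the top of the green read button, 32 mm across, on top of the scanner block. It is pressed straight down, 6 mm of travel.
- read (a joint): Travel of the read button, m: 0 released, 0.006 fully down; springs back; fully down takes about 5 N.
- spare: Bystander: blue capacitor can with two brass terminals, 62 mm across, 101 mm high; origin at the centre of its underside.
- fan: Bystander: black cooling fan lying flat, 80 by 80 by 25 mm; origin at the centre of its underside.
- heatsink: Bystander: finned aluminium heat sink, 110 by 60 by 38 mm; origin at the centre of its underside.
- can: The same black can; origin at the centre of its underside, axes as at its centre (x towards the label).
There are look-alikes about, which are no part of the job. What is meant by the can is not pink or purple, and is the larger of those in its own colour.

How it is judged:
By the outcome, as a careful person would: the job done as asked, in the order asked, and still so for the second after the job is handed in, with the robot touching nothing.
It also fails if it takes over 69 s, if anything falls off the work surface, if the arm or the gripper's body presses on something with over 40 N, if the wrist force passes 120 N, or if a joint passes its speed limit or range.

## Working session

There is one attempt and no reset: what is moved stays moved. The work goes in short steps, Python scripts to look and compute and a shell command to move; the robot and the scene stay as the last step left them, time stands still between calls to the robot, and variables do not carry over. Pictures are saved under pics/ and viewed, and the job is handed in when it is done.

```bash
mkdir -p pics; python3 - <<'E'
from plant import ctrl
import cv2
o=ctrl.get_obs()
print(o)
for n in ["scene","side","wrist"]:
    s=ctrl.snapshot(n)
    cv2.imwrite(f"pics/{n}0.png",s["color"][:,:,::-1])
    print(n,s["K"],s.get("position"),s.get("attitude"),s.get("hand_eye"),[k for k in s])
E
```

```text
{'clock': 0.0, 'joint_pos': array([ 9.22509752e+01,  2.05909101e+01,  6.35337612e-01, -2.16787552e-02,
       -7.01366379e+01, -1.65051356e+01]), 'qvel': array([-0.08820154,  0.10964346,  0.0492808 , -0.08085578,  0.00712386,
       -0.04585123]), 'tau': array([-1.03747429e-04, -5.82715166e+01,  2.93062019e+01,  6.99736163e+00,
        6.87495005e-03, -1.51219219e-04]), 'tool_pos': array([0.16616893, 0.65402762, 0.40373536]), 'orientation': array([  94.04407467,   89.90556358, -100.21746811]), 'force': array([ 0.28009799, -0.01169724, -0.22394757]), 'moment': array([-0.0621721 , -0.03572626, -0.01532493]), 'opening': 0.08795722962205317}
scene [[490.09756178   0.         320.39921088]
 [  0.         490.09756178 241.33639486]
 [  0.           0.           1.        ]] [ 0.97678503 -0.54565077  1.10585268] [35.40048201  0.91571034 35.95999029] None ['color', 'depth', 'K', 'position', 'attitude']
side [[580.21829603   0.         317.90102244]
 [  0.         580.21829603 225.13775767]
 [  0.           0.           1.        ]] [-0.30946548 -0.83150916  0.85676803] [ 59.51358979   0.70754688 -46.03963938] None ['color', 'depth', 'K', 'position', 'attitude']
wrist [[373.08686854   0.         308.46105747]
 [  0.         373.08686854 238.48571528]
 [  0.           0.           1.        ]] None None [[-5.05413926e-04  2.90425106e-01 -9.56897592e-01  1.89106200e-02]
 [ 9.99999450e-01  1.02624255e-03 -2.16707667e-04  1.33424237e-04]
 [ 9.19071682e-04 -9.56897176e-01 -2.90425465e-01 -8.00151193e-02]
 [ 0.00000000e+00  0.00000000e+00  0.00000000e+00  1.00000000e+00]] ['color', 'depth', 'K', 'hand_eye']
```

View pics/scene0.png

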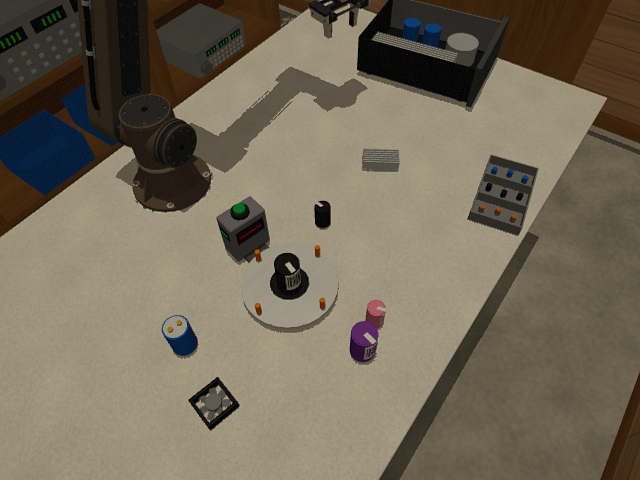

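View pics/side0.png

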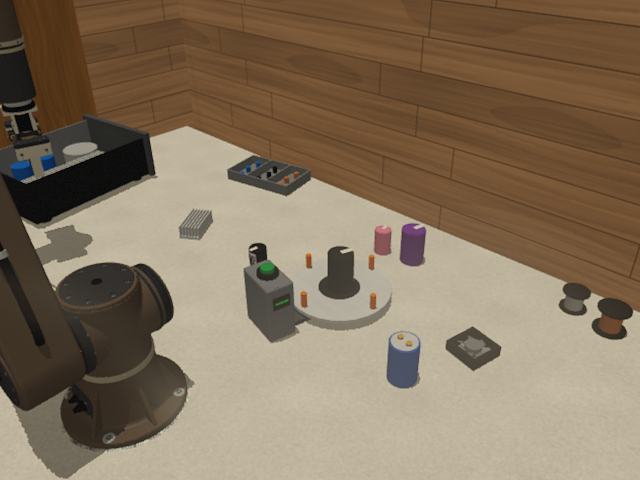

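View pics/wrist0.png

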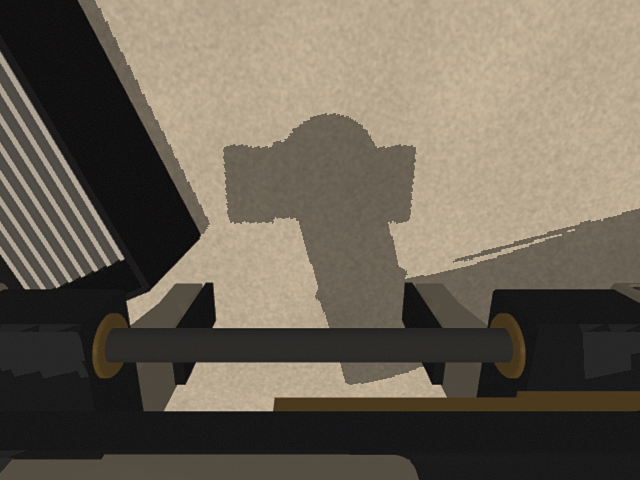

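The scene view shows the turntable at about (290,285). Four orange pegs stand at (258,255), (318,250), (322,303) and (258,309). The scanner is at (245,228) with its green button at (240,210), and the can is at (288,270). Its stripe points down-right, away from the scanner.

```bash
cat > h.py <<'E'
import numpy as np, cv2
from scipy.spatial.transform import Rotation as R
def cam(s,obs=None):
    if s.get("position") is not None:
        return R.from_euler('xyz',s["attitude"],degrees=True).as_matrix(), np.array(s["position"])
    T=s["hand_eye"]; Rt=R.from_euler('xyz',obs["orientation"],degrees=True).as_matrix()
    return Rt@T[:3,:3], Rt@T[:3,3]+obs["tool_pos"]
def ray(s,uv,z,obs=None):
    M,p=cam(s,obs); K=s["K"]
    uv=np.atleast_2d(uv).astype(float)
    d=np.c_[(uv[:,0]-K[0,2])/K[0,0],-(uv[:,1]-K[1,2])/K[1,1],-np.ones(len(uv))]@M.T
    return p+d*((z-p[2])/d[:,2])[:,None]
def proj(s,P,obs=None):
    M,p=cam(s,obs); K=s["K"]
    c=(np.atleast_2d(P)-p)@M
    return np.c_[K[0,0]*c[:,0]/-c[:,2]+K[0,2], K[1,1]*-c[:,1]/-c[:,2]+K[1,2]]
def blobs(m,lo=8):
    n,l,st,c=cv2.connectedComponentsWithStats(m.astype(np.uint8))
    return [(st[i],c[i],l==i) for i in range(1,n) if st[i,4]>=lo]
def orange(im):
    h=cv2.cvtColor(im,cv2.COLOR_RGB2HSV); return (h[...,0]>5)&(h[...,0]<20)&(h[...,1]>190)&(h[...,2]>100)
def green(im):
    h=cv2.cvtColor(im,cv2.COLOR_RGB2HSV); return (h[...,0]>45)&(h[...,0]<80)&(h[...,1]>120)&(h[...,2]>50)
E
python3 - <<'E'
from h import *
from plant import ctrl
for n in ["scene","side"]:
    s=ctrl.snapshot(n); print(n,proj(s,[[0,0,0]]))
    P=[]
    for st,c,m in blobs(orange(s["color"])):
        w=ray(s,[c],0.048)[0]; print(st,c.round(1),w.round(4))
    for st,c,m in blobs(green(s["color"])):
        print("g",st,c.round(1),ray(s,[c],0.145)[0].round(4))
    big=cv2.resize(s["color"][200:350,200:400] if n=="scene" else s["color"][220:350,230:430],None,fx=4,fy=4,interpolation=cv2.INTER_CUBIC)
    cv2.imwrite(f"pics/{n}z.png",big[:,:,::-1])
E
```

```text
scene [[172.11675653 181.47204979]]
[480 205   5   3  12] [481.8 206. ] [0.8163 0.409  0.048 ]
[497 207   4   4  12] [498.6 208.8] [0.8582 0.4262 0.048 ]
[512 215   5   3  11] [513.8 215.9] [0.9022 0.4269 0.048 ]
[315 245   5   4  17] [317.1 246.8] [0.5247 0.0338 0.048 ]
[255 249   5   5  21] [256.9 251.2] [ 0.4044 -0.0688  0.048 ]
[320 298   5   5  21] [322. 300.] [ 0.6279 -0.0869  0.048 ]
[255 303   5   5  21] [257. 305.] [ 0.5073 -0.1897  0.048 ]
g [57 11  4  7 16] [58.5 14. ] [-0.813   0.2691  0.145 ]
g [51 13  5  8 18] [53.4 16.1] [-0.8165  0.2498  0.145 ]
g [47 16  5  7 17] [49. 19.] [-0.8138  0.2286  0.145 ]
g [42 19  4  7 16] [43.7 21.8] [-0.8145  0.2065  0.145 ]
g [16 32  5  8 18] [18.1 35.6] [-0.8146  0.1014  0.145 ]
g [10 35  6  8 19] [12.8 38.2] [-0.8161  0.0812  0.145 ]
g [ 5 38  6  8 19] [ 7.7 41.4] [-0.8137  0.0595  0.145 ]
g [ 0 41  5  7 18] [ 2.2 43.9] [-0.8162  0.0396  0.145 ]
g [233 203  12  12 110] [238.7 208.5] [ 0.3343 -0.0389  0.145 ]
g [221 230   7   8  12] [223.7 233.2] [ 0.3562 -0.1189  0.145 ]
side [[125.70995237 398.47089906]]
[307 254   4  14  46] [308.5 259.8] [0.5339 0.0284 0.048 ]
[370 255   4   3  11] [371.4 256.1] [ 0.6534 -0.0758  0.048 ]
[301 292   5   3  13] [303.3 293. ] [ 0.429 -0.059  0.048]
[371 294   5   2   9] [372.8 294.6] [ 0.533 -0.179  0.048]
g [260 263  15  11 124] [266.5 267.6] [ 0.3497 -0.0298  0.145 ]
g [276 299  13   7  33] [281.7 301.9] [ 0.2908 -0.141   0.145 ]
```

```bash
ls pics
```

```text
scene0.png
scenez.png
side0.png
sidez.png
wrist0.png
```

```bash
python3 - <<'E'
from h import *
from plant import ctrl
for n,U in [("scene",[[317.1,246.8],[256.9,251.2],[257,305],[322,300]]),("side",[[308.5,255.5],[303.3,293],[372.8,294.6],[371.4,256.1]])]:
    s=ctrl.snapshot(n)
    P=ray(s,U,0.066); c=P.mean(0); print(n,c.round(4)); 
    for p in P: print(p.round(4), np.hypot(*(p-c)[:2]).round(4), np.degrees(np.arctan2(*(p-c)[1::-1])).round(1))
    g=(green(s["color"])); b=max(blobs(g),key=lambda b:b[0][4])[1]
    w=ray(s,[b],0.146)[0]; d=w-c; print("btn",w.round(4),np.hypot(d[0],d[1]),np.degrees(np.arctan2(d[1],d[0])))
E
```

```text
scene [ 0.524  -0.0858  0.066 ]
[0.5325 0.0239 0.066 ] 0.1101 85.5
[ 0.4143 -0.0768  0.066 ] 0.1101 175.3
[ 0.5153 -0.1957  0.066 ] 0.1102 -94.5
[ 0.6338 -0.0947  0.066 ] 0.1102 -4.6
btn [ 0.3348 -0.0395  0.146 ] 0.19476760229021184 166.24076648963268
side [ 0.5218 -0.085   0.066 ]
[0.5286 0.0225 0.066 ] 0.1077 86.4
[ 0.4125 -0.0762  0.066 ] 0.1096 175.4
[ 0.5141 -0.1936  0.066 ] 0.1089 -94.0
[ 0.632  -0.0928  0.066 ] 0.1105 -4.0
btn [ 0.3493 -0.0307  0.146 ] 0.18086241819927026 162.52170092019904
```

View pics/scenez.png

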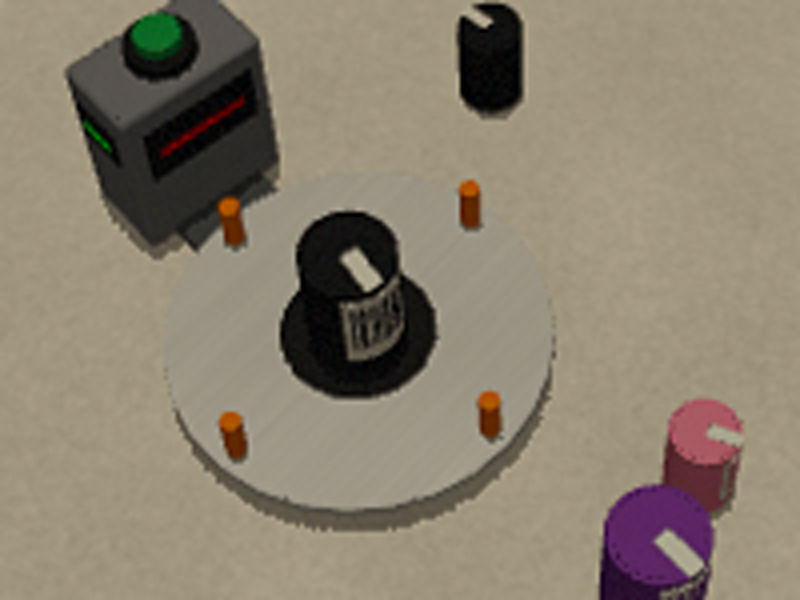

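View pics/sidez.png

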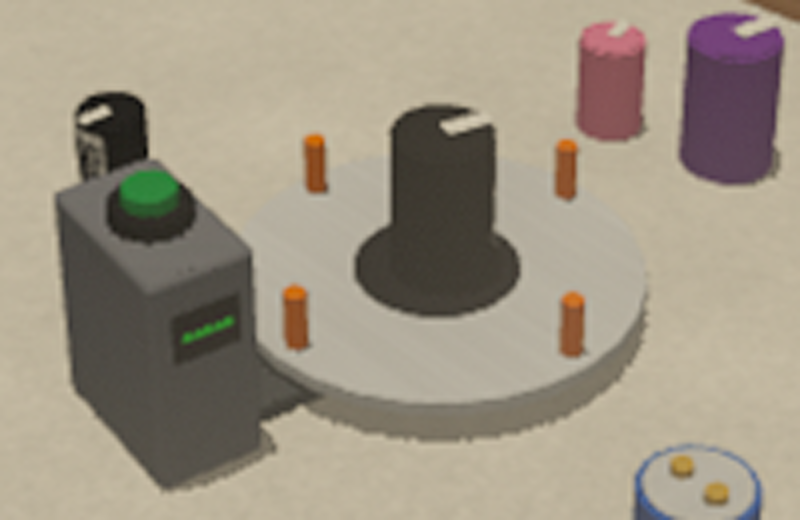

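```bash
cat >> h.py <<'E'
def tri(s1,u1,s2,u2):
    A=[ray(s1,[u1],z)[0] for z in(0,.2)];B=[ray(s2,[u2],z)[0] for z in(0,.2)]
    d1=A[1]-A[0];d2=B[1]-B[0]
    t=np.linalg.lstsq(np.c_[d1,-d2],B[0]-A[0],rcond=None)[0]
    a=A[0]+d1*t[0];b=B[0]+d2*t[1]; return (a+b)/2,np.linalg.norm(a-b)
def stripe(s,pred,obs=None,rad=26):
    # white low-saturation pixels within predicted top disk
    im=s["color"].astype(int); m=(im.min(2)>110)
    yy,xx=np.nonzero(m)
    W=ray(s,np.c_[xx,yy],.125,obs); k=np.hypot(W[:,0]-pred[0],W[:,1]-pred[1])<rad/1000+.004
    return W[k], np.c_[xx,yy][k]
def ang(v): return np.degrees(np.arctan2(v[1],v[0]))
E
python3 - <<'E'
from h import *
from plant import ctrl
a=ctrl.snapshot("scene");b=ctrl.snapshot("side")
print(tri(a,[238.7,208.5],b,[266.5,267.6]))
im=a["color"].astype(int)
red=(im[...,0]>90)&(im[...,1]<40)&(im[...,2]<50)
red[:200]=0;red[260:]=0;red[:,:200]=0;red[:,300:]=0
ys,xs=np.nonzero(red); print(len(xs),xs.min(),xs.max(),ys.min(),ys.max())
W=ray(a,np.c_[xs,ys],.095); c=W.mean(0)
d=W-c; v=np.linalg.svd(d[:,:2])[2][0]; print("window",c,"dir",ang(v), "dist",np.hypot(*(c[:2]-[.524,-.0858])),ang(c-[.524,-.0858,0]))
for s in(a,b):
    W,U=stripe(s,[.524,-.0858]); print(len(W),U.mean(0)); c=W.mean(0); v=np.linalg.svd((W-c)[:,:2])[2][0]; print(c,ang(v),ang(c-[.524,-.0858,0]))
    # can top dark disk check
E
```

```text
(array([ 0.34013793, -0.04280679,  0.1549681 ]), np.float64(0.0026052068691291824))
21 241 260 225 259
window [ 0.41583477 -0.08210704  0.095     ] dir -40.05350595459891 dist 0.1082282575151275 178.04457643637977
55 [289.76363636 263.92727273]
[ 0.53382357 -0.08601353  0.125     ] -44.244857814246416 -1.2452327382030712
42 [344.85714286 250.19047619]
[ 0.53917447 -0.08722868  0.125     ] 139.77458524378974 -5.378559688944629
```

```bash
python3 - <<'E'
from h import *
from plant import ctrl
a=ctrl.snapshot("scene");b=ctrl.snapshot("side"); o=ctrl.get_obs()
ax=np.array([.523,-.0855,0])
for n,ua,ub,z in [("purple top",[364,332],[413,229],.1),("pink top",[376,307],[383.5,230],.08),("blue top",[176,323],[404.5,341],.101),("smallblk",[322,205],[257,247],.07)]:
    t,e=tri(a,ua,b,ub); d=t-ax; print(n,t.round(3),e.round(4),"r",np.hypot(*d[:2]).round(3),"ang",ang(d).round(1))
Rt=R.from_euler('xyz',o["orientation"],degrees=True).as_matrix(); print(Rt.round(3), "psi_y",ang(Rt[:,1]),"z",ang(Rt[:,2]))
E
```

```text
purple top [ 0.767 -0.118  0.094] 0.0006 r 0.246 ang -7.5
pink top [ 0.75  -0.037  0.067] 0.0013 r 0.232 ang 12.2
blue top [ 0.41  -0.352  0.097] 0.0072 r 0.289 ang -112.9
smallblk [0.463 0.141 0.07 ] 0.0011 r 0.234 ang 104.7
[[-0.    -0.246 -0.969]
 [-0.    -0.969  0.246]
 [-1.     0.    -0.   ]] psi_y -104.25527250397259 z 165.74472753482797
```

```bash
python3 -m inch '[0,0.0347,-0.0339,0,0,0,0.04, 0,0.0347,-0.0339,0,0,0,0.04, 0,0.0347,-0.0339,0,0,0,0.04, 0,0.0347,-0.0339,0,0,0,0.04, 0,0.0347,-0.0339,0,0,0,0.04, 0,0.0347,-0.0339,0,0,0,0.04, 0,0.0347,-0.0339,0,0,0,0.04, 0,0.0347,-0.0339,0,0,0,0.04, 0,0.0347,-0.0339,0,0,0,0.04, 0,0.0347,-0.0339,0,0,0,0.04, 0,0.0347,-0.0339,0,0,0,0.04, 0,0.0347,-0.0339,0,0,0,0.04, 0,0.0347,-0.0339,0,0,0,0.04, 0,0.0347,-0.0339,0,0,0,0.04, 0,0,0,10,0,0,0.04, 0,0,0,10,0,0,0.04, 0,0,0,10,0,0,0.04, 0,0,0,10,0,0,0.04, 0,0,0,10,0,0,0.04, 0,0,0,10,0,0,0.04]'
```

```text
clock: 3.05
tool_pos: [0.5162, 0.046, 0.4074]
orientation: [-65.5, 89.4, 38.4]
force: [-0.2, -0.5, -0.2]
opening: 0.0397
```

```bash
cat >> h.py <<'E'
def pose():
    from plant import ctrl
    o=ctrl.get_obs(); Rt=R.from_euler('xyz',o["orientation"],degrees=True).as_matrix()
    print("t",round(o["clock"],2),"tcp",o["tool_pos"].round(4),"psi_y",ang(Rt[:,1]).round(2),"xdir",Rt[:,0].round(3),"q",o["joint_pos"].round(1),"F",o["force"].round(1),"open",round(o["opening"],4))
    return o,Rt
E
python3 - <<'E'
from h import *
from plant import ctrl
o,Rt=pose()
s=ctrl.snapshot("wrist"); cv2.imwrite("pics/w1.png",s["color"][:,:,::-1])
E
```

```text
t 3.05 tcp [0.5162 0.046  0.4074] psi_y -166.06 xdir [ 0.008  0.006 -1.   ] q [ 26.8   5.4 -18.8  -0.1 -65.3 -12.8] F [-0.2 -0.5 -0.2] open 0.0397
```

View pics/w1.png

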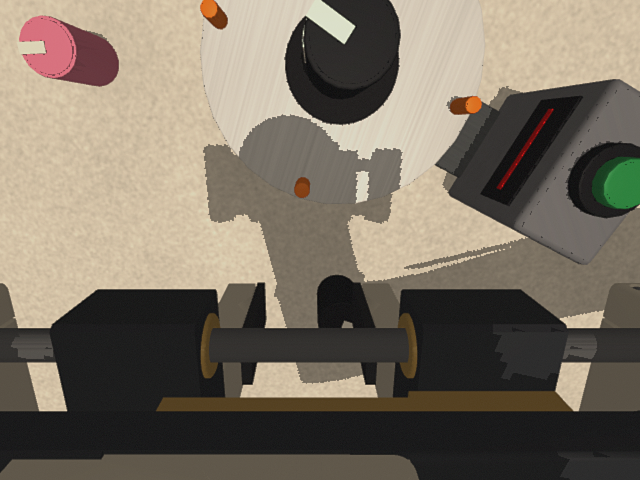

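Wrist view: the can top is cut off at (350,30), with pegs at (210,10), (468,105) and (302,187). The scanner is on the right with its red line and the button at (620,182). I'll shift over the table to see all of it.

```bash
python3 -m inch '[0,0,-0.05,0,0,0,0.04, 0,0,-0.05,0,0,0,0.04, -0.03,0.02,-0.02,0,0,0,0.04, 0,0,0,0,0,0,0.04, 0,0,0,0,0,0,0.04]'; python3 - <<'E'
from h import *
from plant import ctrl
o,Rt=pose()
s=ctrl.snapshot("wrist"); cv2.imwrite("pics/w2.png",s["color"][:,:,::-1])
import pickle; pickle.dump((o,s),open("w2.pkl","wb"))
E
```

```text
clock: 3.72
tool_pos: [0.5252, -0.0784, 0.4376]
orientation: [-66.8, 89.4, 37.5]
force: [-0.0, -0.2, 0.2]
opening: 0.04
t 3.73 tcp [ 0.5252 -0.0784  0.4376] psi_y -165.68 xdir [ 0.009  0.007 -1.   ] q [ 12.6   5.6 -14.5  -0.3 -69.4   1.8] F [-0.  -0.2  0.2] open 0.04
```

View pics/w2.png

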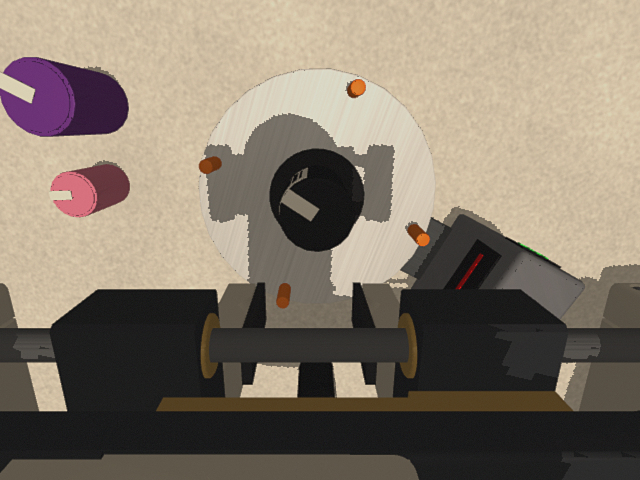

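```bash
python3 - <<'E'
from h import *
import pickle
o,s=pickle.load(open("w2.pkl","rb"))
im=s["color"].astype(int)
# stripe
m=(im.min(2)>120); 
win=np.zeros_like(m); win[170:240,270:345]=1
for st,c,mm in blobs(m&win,20):
    r=cv2.minAreaRect(np.argwhere(mm)[:,::-1].astype(np.float32)); print(st,c,r)
    box=ray(s,cv2.boxPoints(r),.125,o)[:,:2]; 
    e=[box[1]-box[0],box[2]-box[1]]; L=max(e,key=np.linalg.norm); print("box c",box.mean(0).round(4),"sizes",[round(np.linalg.norm(x),4) for x in e],"ang",ang(L))
for st,c,mm in blobs(orange(s["color"]),10): 
    h=s["color"][mm].mean(0); print("peg",st,c.round(1),ray(s,[c],.06,o)[0].round(4))
red=(im[...,0]>110)&(im[...,1]<50)&(im[...,2]<60)
for st,c,mm in blobs(red,10):
    W=ray(s,np.argwhere(mm)[:,::-1],.095,o); cc=W.mean(0); print("red",st,c,cc,ang(np.linalg.svd((W-cc)[:,:2])[2][0]))
big=cv2.resize(s["color"][60:320,190:450],None,fx=2.3,fy=2.3,interpolation=cv2.INTER_CUBIC); cv2.imwrite("pics/w2z.png",big[:,:,::-1])
# disc: bright aluminium circle at z=.029
E
```

```text
peg [350  80  15  16 192] [357.   87.2] [ 0.515 -0.195  0.06 ]
peg [200 157  21  17 237] [209.4 164.4] [ 0.6314 -0.0952  0.06  ]
peg [408 225  22  21 251] [419. 235.] [ 0.4161 -0.0784  0.06  ]
peg [277 284  13  24 247] [283.2 295.6] [0.5324 0.0204 0.06  ]
red [468 263   9  13  19] [472.47368421 268.63157895] [ 0.37025182 -0.06732766  0.095     ] 78.07048635390281
```

View pics/w2z.png

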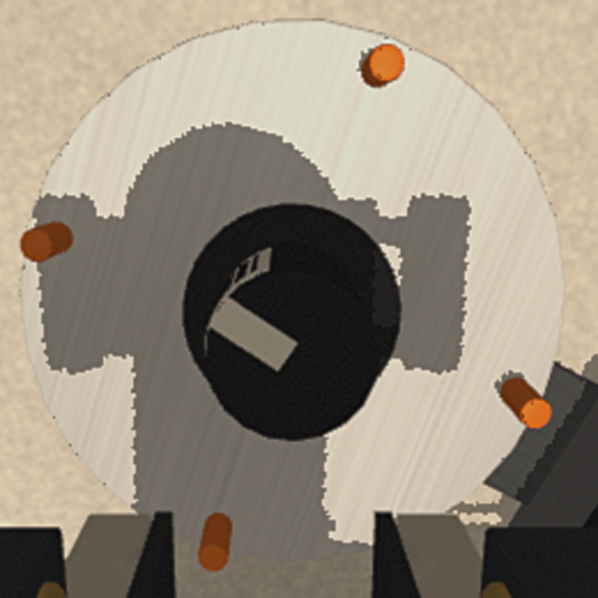

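```bash
python3 - <<'E'
from h import *
import pickle
o,s=pickle.load(open("w2.pkl","rb"))
im=s["color"].astype(int)
for th in (70,80,90):
  m=(im.min(2)>th)&(im.min(2)<150); win=np.zeros_like(m); cv2_=cv2
  w8=np.zeros(m.shape,np.uint8); cv2.fillConvexPoly(w8,np.array([[290,183],[325,210],[312,228],[274,199]]),1)
  b=max(blobs(m&(w8>0),20),key=lambda b:b[0][4]); r=cv2.minAreaRect(np.argwhere(b[2])[:,::-1].astype(np.float32))
  box=ray(s,cv2.boxPoints(r),.125,o)[:,:2]; e=[box[1]-box[0],box[2]-box[1]]; L=max(e,key=np.linalg.norm)
  print(th,b[0],box.mean(0).round(4),[round(np.linalg.norm(x),4) for x in e],ang(L))
i,u=ray(s,[[315.65,215.9],[285.2,193.7]],.125,o); print("manual",i,u,ang(u-i),np.linalg.norm(u-i))
# w1 red
o1=dict(o); o1["orientation"]=np.array([-65.5,89.4,38.4]); o1["tool_pos"]=np.array([.5162,.046,.4074])
Rt=R.from_euler('xyz',o1["orientation"],degrees=True).as_matrix();print("psi",ang(Rt[:,1]),"should be -166.06")
w=cv2.imread("pics/w1.png")[:,:,::-1].astype(int)
red=(w[...,0]>100)&(w[...,1]<50)&(w[...,2]<60)
b=max(blobs(red,10),key=lambda b:b[0][4])
W=ray(s,np.argwhere(b[2])[:,::-1],.095,o1); cc=W.mean(0); v=np.linalg.svd((W-cc)[:,:2])[2][0]; print("red",b[0],cc,ang(v),"len",np.ptp(W[:,:2]@v))
print([ang(cc-[x,y,0])for x,y in((.523,-.0855),(.5245,-.087))], np.hypot(*(cc[:2]-[.5235,-.0863])))
# green in w1
gm=green(w.astype(np.uint8)); b=max(blobs(gm),key=lambda b:b[0][4]); print("btn",b[0],ray(s,[b[1]],.155,o1))
E
```

```text
70 [280 184  39  37 578] [ 0.5405 -0.0936] [np.float64(0.0169), np.float64(0.0302)] 158.49336057787616
80 [280 184  39  37 558] [ 0.5401 -0.0946] [np.float64(0.017), np.float64(0.0297)] 162.8282572026868
90 [281 184  38  37 527] [ 0.5403 -0.0946] [np.float64(0.0158), np.float64(0.0295)] 160.3677578402009
manual [ 0.5256191  -0.08673728  0.125     ] [ 0.55358415 -0.09824374  0.125     ] -22.36513380737972 0.030239752959012912
psi -166.1011855380277 should be -166.06
red [497 109  56  80 275] [ 0.37454545 -0.05233802  0.095     ] 77.22901222796432 len 0.06606641113670672
[np.float64(167.40792081664299), np.float64(166.98467827864522)] 0.15277720453462032
btn [ 592  157   48   52 2117] [[ 0.34363298 -0.04196035  0.155     ]]
```

```bash
cat >> h.py <<'E'
def plan(pos,psi):
    o,Rt=pose()
    a=np.radians(psi); y=np.array([np.cos(a),np.sin(a),0]); x=np.array([0,0,-1.]); T=np.c_[x,y,np.cross(x,y)]
    print("shift tool",(Rt.T@(np.array(pos)-o["tool_pos"])).round(4),"rotvec",R.from_matrix(Rt.T@T).as_rotvec(degrees=True).round(2),"shift in target axes",(T.T@(np.array(pos)-o["tool_pos"])).round(4))
E
python3 -m inch '[0,0,0,-10,0,0,0.04, 0,0,0,-10,0,0,0.04, 0,0,0,-10,0,0,0.04, 0,0,0,-10,0,0,0.04, 0,0,0,-10,0,0,0.04, 0,0,0,-10,0,0,0.04, 0,0,0,-10,0,0,0.04, 0,0,0,-10,0,0,0.04, 0,0,0,-10,0,0,0.04, 0,0,0,-10,0,0,0.04, 0,0,0,-10,0,0,0.04, 0,0,0,-10,0,0,0.04, 0,0,0,-10,0,0,0.04, 0,0,0,-10,0,0,0.04, 0,0,0,-10,0,0,0.04, 0,0,0,-10,0,0,0.04, 0,0,0,0,0,0,0.04]'
python3 -c "
from h import *
plan([.5325,.0235,.30],-4.5)"
```

```text
clock: 5.9
tool_pos: [0.527, -0.0645, 0.4284]
orientation: [-142.8, 89.6, 128.9]
force: [-0.1, -0.4, 0.5]
opening: 0.0401
t 5.9 tcp [ 0.527  -0.0645  0.4284] psi_y 1.68 xdir [-0.004  0.005 -1.   ] q [ 14.1   6.1 -15.1  -0.4 -69.  167.8] F [-0.1 -0.4  0.5] open 0.0401
shift tool [ 0.1288  0.0086 -0.0872] rotvec [ 6.18 -0.29  0.24] shift in target axes [ 0.1284 -0.0014 -0.0882]
```

```bash
python3 -m inch '[0.02,0.003,-0.03,6.2,-0.3,0.2,0.04, 0.03,0,-0.03,0,0,0,0.04, 0.03,0,-0.028,0,0,0,0.04, 0.03,0,0,0,0,0,0.04, 0,0,0,0,0,0,0.04]'
python3 - <<'E'
from h import *
from plant import ctrl
plan([.5325,.0235,.216],-4.5)
o=ctrl.get_obs(); s=ctrl.snapshot("wrist"); cv2.imwrite("pics/w3.png",s["color"][:,:,::-1])
for st,c,mm in blobs(orange(s["color"]),10): print("peg",st,c.round(1),ray(s,[c],.06,o)[0].round(4))
s=ctrl.snapshot("scene"); cv2.imwrite("pics/s3.png",cv2.resize(s["color"][150:350,200:440],None,fx=3,fy=3)[:,:,::-1])
E
```

```text
clock: 6.52
tool_pos: [0.5345, 0.0282, 0.3153]
orientation: [26.2, 90.0, -69.6]
force: [0.1, 0.4, 0.5]
opening: 0.04
t 6.53 tcp [0.5345 0.0282 0.3153] psi_y -5.73 xdir [ 0.    -0.001 -1.   ] q [ 2.400e+01  1.190e+01 -2.400e+01  1.000e-01 -5.400e+01  1.502e+02] F [0.1 0.4 0.5] open 0.04
shift tool [ 0.0993 -0.0015  0.0048] rotvec [-1.23  0.04 -0.02] shift in target axes [ 0.0993 -0.0016  0.0048]
peg [294 233  20  33 531] [303.4 249.1] [0.5323 0.0272 0.06  ]
```

View pics/w3.png

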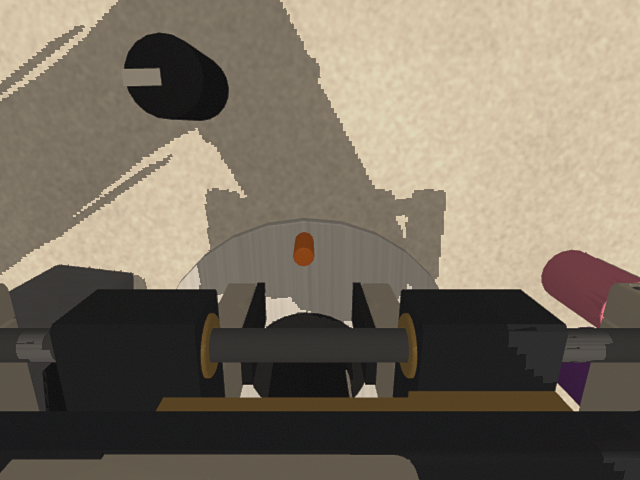

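View pics/s3.png

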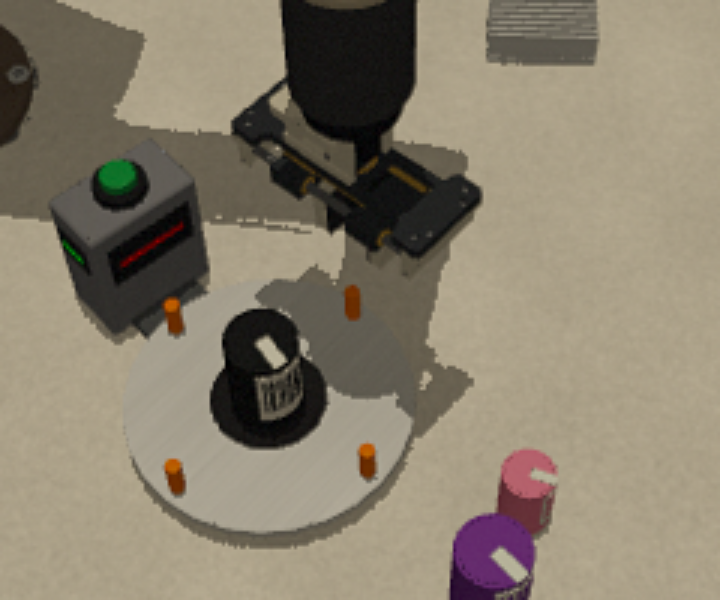

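```bash
python3 -m inch '[0.02,-0.0016,0.004,-1.2,0,0,0.04, 0.03,0,0,0,0,0,0.04, 0.03,0,0,0,0,0,0.04, 0.012,0,0,0,0,0,0.04, 0,0,0,0,0,0,0.04]'
python3 -c "
from h import *
plan([.5325,.0245,.216],-4.5)"
```

```text
clock: 7.25
tool_pos: [0.5386, 0.0243, 0.2327]
orientation: [107.7, 88.9, 12.9]
force: [0.5, 0.2, 0.1]
opening: 0.0399
t 7.25 tcp [0.5386 0.0243 0.2327] psi_y -4.76 xdir [ 0.019  0.004 -1.   ] q [ 23.5  17.8 -29.4   0.3 -41.7 151.5] F [0.5 0.2 0.1] open 0.0399
shift tool [ 0.0165 -0.0064  0.0004] rotvec [-0.26 -0.34 -1.09] shift in target axes [ 0.0167 -0.0061  0.0003]
```

```bash
python3 -m inch '[0.008,-0.003,0,0,-0.3,-1.1,0.04, 0.008,-0.003,0,0,0,0,0.03, 0,0,0,0,0,0,0.024, 0,0,0,0,0,0,0.02, 0,0,0,0,0,0,0.02]'
python3 - <<'E'
from h import *
from plant import ctrl
plan([.5325,.0245,.216],-4.5)
s=ctrl.snapshot("side"); cv2.imwrite("pics/d4.png",cv2.resize(s["color"][200:350,220:420],None,fx=4,fy=4)[:,:,::-1])
s=ctrl.snapshot("scene"); cv2.imwrite("pics/s4.png",cv2.resize(s["color"][150:350,200:440],None,fx=3,fy=3)[:,:,::-1])
E
```

```text
clock: 7.88
tool_pos: [0.5336, 0.0253, 0.2187]
orientation: [129.5, 89.8, 34.7]
force: [-0.3, -0.6, 0.3]
opening: 0.0202
t 7.88 tcp [0.5336 0.0253 0.2187] psi_y -4.76 xdir [ 0.003  0.002 -1.   ] q [ 2.370e+01  1.880e+01 -3.020e+01 -1.000e-01 -4.080e+01  1.515e+02] F [-0.3 -0.6  0.3] open 0.0202
shift tool [ 0.0027 -0.001   0.0008] rotvec [-0.26 -0.14 -0.17] shift in target axes [ 0.0027 -0.001   0.0008]
```

View pics/s4.png

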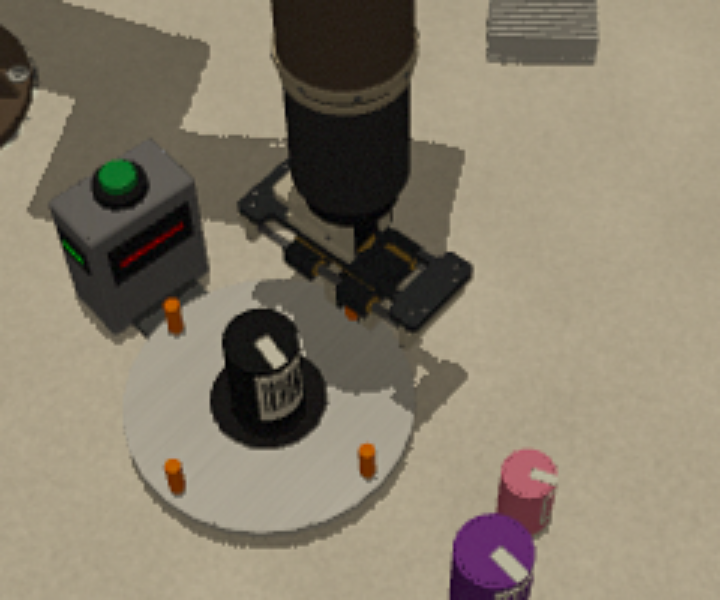

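View pics/d4.png

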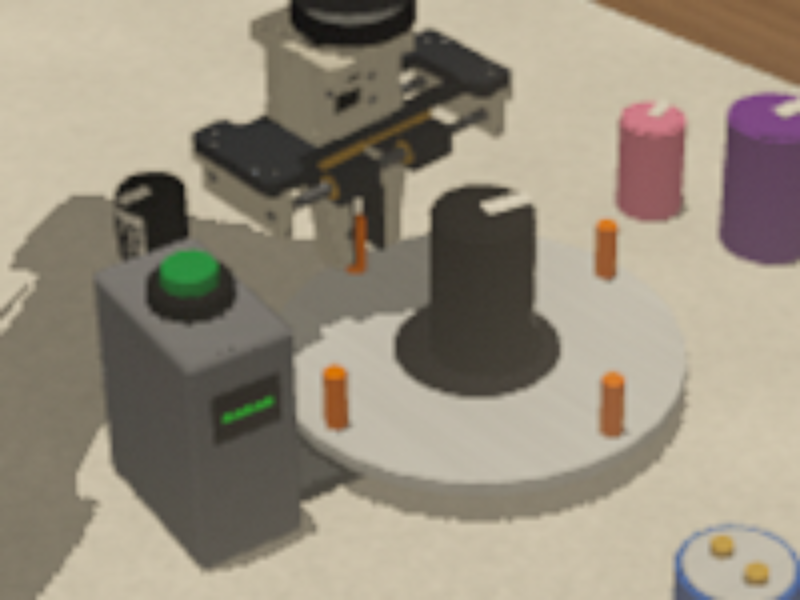

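```bash
cat >> h.py <<'E'
AX=np.array([.5235,-.0863])
def arc(phi,z=.216,r=.110):
    from plant import ctrl
    p=ctrl.get_obs()["tool_pos"]; d=p[:2]-AX; print("tool phi",ang(d).round(2),"r",np.hypot(*d).round(4))
    a=np.radians(phi); plan([AX[0]+r*np.cos(a),AX[1]+r*np.sin(a),z],phi-90)
E
python3 -m inch '[0.003,0,0,0,0,0,0.02, 0,0.0096,0.0004,5,0,0,0.02, 0,0.0096,0.0004,5,0,0,0.02, 0,0.0096,0.0004,5,0,0,0.02, 0,0.0096,0.0004,5,0,0,0.02]'
python3 -c "
from h import *
arc(65)"
```

```text
clock: 8.6
tool_pos: [0.5702, 0.0152, 0.2148]
orientation: [-174.0, 89.9, 70.7]
force: [-1.6, 0.1, 0.2]
opening: 0.0197
tool phi 65.28 r 0.1117
t 8.6 tcp [0.5702 0.0152 0.2148] psi_y -25.35 xdir [ 0.001  0.002 -1.   ] q [ 2.110e+01  2.190e+01 -2.560e+01 -1.000e-01 -4.240e+01  1.336e+02] F [-1.6  0.1  0.2] open 0.0197
shift tool [-0.0012  0.0006  0.0017] rotvec [-0.35 -0.1   0.01] shift in target axes [-0.0012  0.0005  0.0017]
```

```bash
python3 -m inch '[-0.001,0.0096,0.0012,5,0,0,0.02, 0,0.0096,0.0009,5,0,0,0.02, 0,0.0096,0.0006,5,0,0,0.02, 0,0.0096,0.0006,5,0,0,0.02, 0,0.0096,0.0006,5,0,0,0.02, 0,0.0096,0.0006,5,0,0,0.02, 0,0.0096,0.0006,5,0,0,0.02, 0,0.0096,0.0006,5,0,0,0.02]'
python3 -c "
from h import *
arc(25)"
```

```text
clock: 9.6
tool_pos: [0.6229, -0.0415, 0.2135]
orientation: [-86.1, 89.9, 117.2]
force: [-0.3, 0.9, 1.6]
opening: 0.0201
tool phi 24.24 r 0.1091
t 9.6 tcp [ 0.6229 -0.0415  0.2135] psi_y -66.69 xdir [-0.001  0.002 -1.   ] q [ 14.   26.1 -18.5  -0.2 -45.5  99.4] F [-0.3  0.9  1.6] open 0.0201
shift tool [-0.0025 -0.0015 -0.0009] rotvec [-1.69  0.01  0.14] shift in target axes [-0.0025 -0.0014 -0.001 ]
```

```bash
python3 -m inch '[-0.002,0.0096,0,4.6,0,0,0.02, -0.001,0.0096,0,4.6,0,0,0.02, -0.0003,0.0096,0.0004,4.7,0,0,0.02, -0.0003,0.0096,0.0004,4.7,0,0,0.02, -0.0003,0.0096,0.0004,4.7,0,0,0.02, -0.0003,0.0096,0.0004,4.7,0,0,0.02, -0.0003,0.0096,0.0004,4.8,0,0,0.02, -0.0003,0.0096,0.0004,4.8,0,0,0.02]'
python3 -c "
from h import *
arc(-17)"
```

```text
clock: 10.6
tool_pos: [0.629, -0.1181, 0.215]
orientation: [-18.1, 89.7, 146.3]
force: [-0.0, 1.3, -0.8]
opening: 0.0199
tool phi -16.78 r 0.1102
t 10.6 tcp [ 0.629  -0.1181  0.215 ] psi_y -105.59 xdir [-0.005  0.003 -1.   ] q [  6.7  27.2 -16.1  -0.3 -46.9  67.9] F [-0.   1.3 -0.8] open 0.0199
shift tool [-0.001   0.0004  0.0002] rotvec [1.41 0.3  0.09] shift in target axes [-0.001   0.0004  0.0002]
```

```bash
python3 -m inch '[-0.001,0.0096,0.0003,5.2,0.3,0,0.02, -0.0003,0.0096,0.0004,5.1,0,0,0.02, -0.0003,0.0096,0.0004,5,0,0,0.02, -0.0003,0.0096,0.0004,5,0,0,0.02, -0.0003,0.0096,0.0004,5,0,0,0.02, -0.0003,0.0096,0.0004,5,0,0,0.02, -0.0003,0.0096,0.0004,5,0,0,0.02, -0.0003,0.0096,0.0004,5,0,0,0.02]'
python3 -c "
from h import *
arc(-57)"
```

```text
clock: 11.6
tool_pos: [0.5838, -0.18, 0.2153]
orientation: [-31.7, 89.9, 91.0]
force: [1.2, 0.7, -0.9]
opening: 0.0202
tool phi -57.23 r 0.1114
t 11.6 tcp [ 0.5838 -0.18    0.2153] psi_y -147.27 xdir [-0.     0.003 -1.   ] q [  1.1  24.9 -20.2  -0.2 -44.9  31.8] F [ 1.2  0.7 -0.9] open 0.0202
shift tool [-0.0007 -0.0004  0.0014] rotvec [-0.27  0.12  0.08] shift in target axes [-0.0007 -0.0005  0.0014]
```

```bash
python3 -m inch '[-0.0005,0.0096,0.0012,5,0,0,0.02, -0.0003,0.0096,0.0008,5,0,0,0.02, -0.0003,0.0096,0.0006,5,0,0,0.02, -0.0003,0.0058,0.0003,3,0,0,0.02, 0,0.0038,0.0001,2,0,0,0.02, 0,0,0,0,0,0,0.02]'
python3 - <<'E'
from h import *
from plant import ctrl
arc(-80)
s=ctrl.snapshot("scene"); cv2.imwrite("pics/s5.png",cv2.resize(s["color"][200:350,200:400],None,fx=4,fy=4,interpolation=cv2.INTER_CUBIC)[:,:,::-1])
for st,c,mm in blobs(orange(s["color"]),8):
    w=ray(s,[c],.066)[0]
    if np.hypot(*(w[:2]-AX))<.13: print(st,c.round(1),w.round(4),ang(w[:2]-AX).round(1))
E
```

```text
clock: 12.35
tool_pos: [0.5474, -0.1941, 0.2158]
orientation: [-55.8, 89.8, 46.2]
force: [0.1, -0.4, -0.4]
opening: 0.0198
tool phi -77.49 r 0.1104
t 12.35 tcp [ 0.5474 -0.1941  0.2158] psi_y -168.01 xdir [ 0.002  0.002 -1.   ] q [ -0.3  22.6 -24.2  -0.2 -43.1  12.4] F [ 0.1 -0.4 -0.4] open 0.0198
shift tool [-0.0002  0.0048  0.0005] rotvec [1.99 0.11 0.16] shift in target axes [-0.0002  0.0048  0.0003]
[303 240   5  11  46] [305.3 244.6] [0.5034 0.0119 0.066 ] 101.6
[327 286   5  12  49] [329.2 291.6] [ 0.6345 -0.0658  0.066 ] 10.4
```

View pics/s5.png

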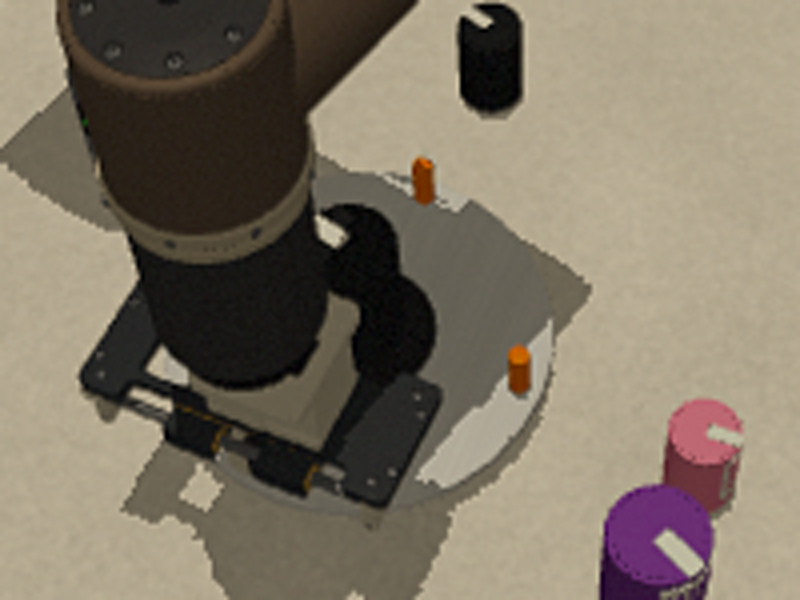

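```bash
python3 -m inch '[0,0.0076,0.0005,4,0,0,0.02, 0,0.0076,0.0005,4,0,0,0.02, 0,0,0,0,0,0,0.012, 0,0,0,0,0,0,0.012, 0,0,0,0,0,0,0.012]'
python3 - <<'E'
from h import *
from plant import ctrl
arc(-85)
s=ctrl.snapshot("side"); cv2.imwrite("pics/d5.png",cv2.resize(s["color"][200:350,220:420],None,fx=4,fy=4,interpolation=cv2.INTER_CUBIC)[:,:,::-1])
E
```

```text
clock: 13.02
tool_pos: [0.534, -0.1956, 0.2159]
orientation: [-69.7, 89.8, 24.5]
force: [-0.2, 0.3, 2.0]
opening: 0.0131
tool phi -84.51 r 0.1098
t 13.03 tcp [ 0.534  -0.1956  0.2159] psi_y -175.79 xdir [ 0.004  0.002 -1.   ] q [ -0.4  21.6 -25.9  -0.1 -42.3   4.8] F [-0.2  0.3  2. ] open 0.0131
shift tool [-0.0001  0.0009 -0.0002] rotvec [-0.79  0.08  0.22] shift in target axes [-0.0001  0.0009 -0.0002]
```

View pics/d5.png

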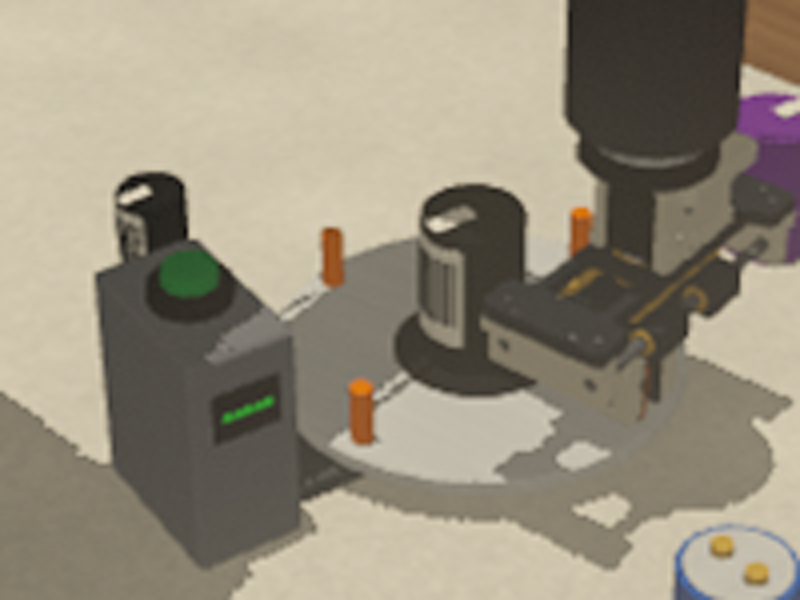

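Peg gripped. The side view shows the stripe and label now facing the scanner. I'll open, lift and measure from above.

```bash
python3 -m inch '[0,0,0,0,0,0,0.03, 0,0,0,0,0,0,0.03, -0.03,0,0,0,0,0,0.03, -0.05,0,0,0,0,0,0.03, -0.05,0,0,0,0,0,0.03, -0.04,0,0.04,0,0,0,0.03, -0.02,0,0.05,0,0,0,0.03, 0,0,0.05,0,0,0,0.03, 0,0,0,0,0,0,0.03, 0,0,0,0,0,0,0.03]'
cat > meas.py <<'E'
import sys,pickle
from h import *
from plant import ctrl
n=sys.argv[1]
o,Rt=pose(); s=ctrl.snapshot("wrist"); pickle.dump((o,s),open(n+".pkl","wb"))
cv2.imwrite(f"pics/{n}.png",s["color"][:,:,::-1])
print("can top expected px",proj(s,[[AX[0],AX[1],.125]],o).round(1))
for st,c,mm in blobs(orange(s["color"]),10):
    w=ray(s,[c],.06,o)[0]; print("peg",c.round(1),w.round(4),ang(w[:2]-AX).round(1))
E
python3 meas.py w6
```

```text
clock: 14.32
tool_pos: [0.5229, -0.0527, 0.412]
orientation: [-47.3, 89.7, 46.9]
force: [1.0, -0.2, -0.1]
opening: 0.0302
t 14.32 tcp [ 0.5229 -0.0527  0.412 ] psi_y -175.76 xdir [ 0.004  0.004 -1.   ] q [ 15.6   6.1 -17.4  -0.2 -66.3 -11.3] F [ 1.  -0.2 -0.1] open 0.0302
can top expected px [[314.4 190. ]]
peg [308.8  43.4] [ 0.5355 -0.1933  0.06  ] -83.6
peg [434.6 173.5] [ 0.4169 -0.0978  0.06  ] -173.8
peg [193.2 181.8] [ 0.6303 -0.0747  0.06  ] 6.2
peg [316.7 288.2] [0.5122 0.0202 0.06  ] 96.1
```

View pics/w6.png

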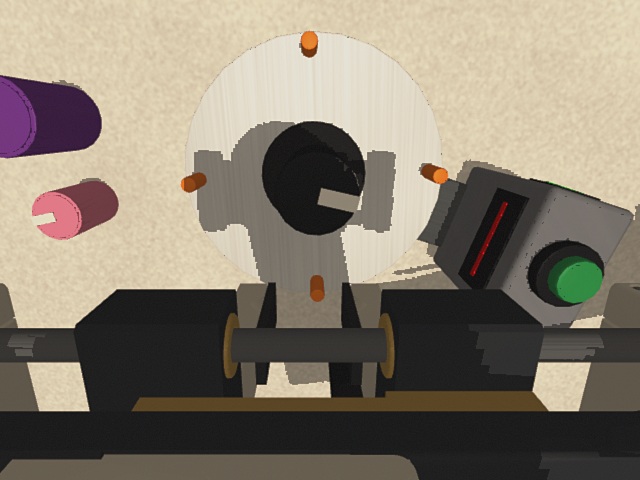

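Clear view: stripe at about (338,200) pointing right, red window line at (488,240), button at (578,282), and pegs all visible. Next I'll measure the angles.

```bash
cat > meas2.py <<'E'
import sys,pickle
from h import *
o,s=pickle.load(open(sys.argv[1]+".pkl","rb")); im=s["color"].astype(int)
th=int(sys.argv[2]) if len(sys.argv)>2 else 85
red=(im[...,0]>100)&(im[...,1]<55)&(im[...,2]<60)
b=max(blobs(red,10),key=lambda b:b[0][4]); W=ray(s,np.argwhere(b[2])[:,::-1],.095,o); c=W.mean(0); v=np.linalg.svd((W-c)[:,:2])[2][0]
print("red",b[0],c.round(4),"normal",(ang(v)%180+90).round(2),"from axis",ang(c[:2]-AX).round(2),np.hypot(*(c[:2]-AX)).round(4))
g=max(blobs(green(s["color"])),key=lambda b:b[0][4]); w=ray(s,[g[1]],.152,o)[0]; print("btn@.152",w.round(4),ang(w[:2]-AX).round(2),np.hypot(*(w[:2]-AX)).round(4))
p=proj(s,[[AX[0],AX[1],.125]],o)[0]
yy,xx=np.mgrid[:480,:640]; near=np.hypot(xx-p[0],yy-p[1])<54
m=(im.min(2)>th)&near
sat=im.max(2)-im.min(2)
for b in blobs(m,60):
    W=ray(s,np.argwhere(b[2])[:,::-1],.125,o)[:,:2]; r=cv2.minAreaRect((W*1000).astype(np.float32)); bx=cv2.boxPoints(r)/1000
    e=[bx[1]-bx[0],bx[2]-bx[1]]; L=max(e,key=np.linalg.norm); L=L/np.linalg.norm(L)
    cc=W.mean(0); pc=np.linalg.svd(W-cc)[2][0]
    print("blob",b[0],"c",cc.round(4),"size",np.round(r[1],1),"minrect",ang(L).round(2),"pca",ang(pc).round(2))
x0,y0=int(p[0]-65),int(p[1]-65)
cv2.imwrite(f"pics/{sys.argv[1]}z.png",cv2.resize(s["color"][y0:y0+130,x0:x0+130],None,fx=4.5,fy=4.5,interpolation=cv2.INTER_NEAREST)[:,:,::-1])
print("zoom origin",x0,y0)
E
python3 meas2.py w6
```

```text
red [470 202  38  74 317] [ 0.375  -0.0514  0.095 ] normal 167.06 from axis 166.77 0.1525
btn@.152 [ 0.3384 -0.0419  0.152 ] 166.51 0.1903
blob [ 261  175  108   70 2116] c [ 0.5164 -0.0687] size [77.7 49.3] minrect 8.08 pca 15.51
zoom origin 249 125
```

View pics/w6z.png

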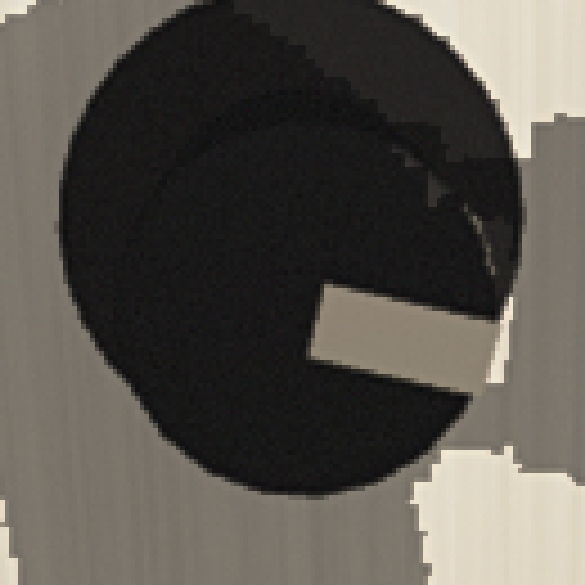

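```bash
python3 - <<'E'
from h import *
import pickle
o,s=pickle.load(open("w6.pkl","rb"))
z=np.array([[325,283],[500,320],[308,358],[472,394]])/4.5+[249-.5,125-.5]
W=ray(s,z,.125,o)[:,:2]; print(W.round(4),ang(W[1]-W[0]),ang(W[3]-W[2]),ang(W[0]-W[2])+90, ang(W[0]-W[2])-90)
# polygon crop mask, pca
im=s["color"].astype(int)
w8=np.zeros(im.shape[:2],np.uint8); poly=(np.array([[310,270],[485,305],[460,405],[290,370]])/4.5+[248.5,124.5]).astype(np.int32); cv2.fillConvexPoly(w8,poly,1)
m=(im.min(2)>80)&(w8>0)
for d in (0,1):
  # top/bottom edges by column
  cols=range(322,350); e=[]
  for c in cols:
    r=np.nonzero(m[:,c])[0]; e.append([c,(r[-1]+.5) if d else (r[0]-.5)])
  E=ray(s,e,.125,o)[:,:2]; v=np.polyfit(E[:,0],E[:,1],1); print(d,180+np.degrees(np.arctan(v[0])),"resid",np.std(E[:,1]-np.polyval(v,E[:,0])))
E
```

```text
[[ 0.5191 -0.0885]
 [ 0.4905 -0.0846]
 [ 0.5209 -0.0762]
 [ 0.4937 -0.0722]] 172.25026239847878 171.64755382746478 -8.013174732612796 -188.0131747326128
0 171.2335295275165 resid 0.0002109966750996629
1 171.20587167101684 resid 0.00021773927364298766
```

```bash
python3 -m inch '[0,0,-0.05,0,0,0,0.03, 0,0,-0.05,0,0,0,0.03, 0,0,-0.04,0,0,0,0.03, 0,0,0,0,0,0,0.03, 0,0,0,0,0,0,0.03]'
python3 -c "
from h import *
arc(-84.5,z=.30)"
```

```text
clock: 15.0
tool_pos: [0.5329, -0.201, 0.4089]
orientation: [2.7, 89.8, 96.6]
force: [-0.1, 0.7, 1.2]
opening: 0.03
tool phi -85.31 r 0.1151
t 15.0 tcp [ 0.5329 -0.201   0.4089] psi_y -176.08 xdir [-0.     0.004 -1.   ] q [ -1.1  10.5 -12.4  -0.2 -67.1   5.1] F [-0.1  0.7  1.2] open 0.03
shift tool [ 0.1089 -0.0015  0.0047] rotvec [-1.58  0.23 -0.01] shift in target axes [ 0.1089 -0.0016  0.0051]
```

```bash
python3 -m inch '[0.03,-0.0015,0.0045,0,0.2,0,0.03, 0.05,0,0,0,0,0,0.03, 0.03,0,0,0,0,0,0.03, 0,0,0,0,0,0,0.03, 0,0,0,0,0,0,0.03]'
python3 -c "
from h import *
arc(-84.5)"
```

```text
clock: 15.62
tool_pos: [0.5347, -0.1944, 0.2983]
orientation: [-96.3, 89.8, -2.2]
force: [-0.6, -0.7, -0.4]
opening: 0.03
tool phi -84.09 r 0.1087
t 15.62 tcp [ 0.5347 -0.1944  0.2983] psi_y -175.95 xdir [ 0.003 -0.    -1.   ] q [ -0.3  15.9 -21.1   0.  -52.8   4.3] F [-0.6 -0.7 -0.4] open 0.03
shift tool [ 0.0823  0.001  -0.0013] rotvec [-1.45 -0.02  0.17] shift in target axes [ 0.0823  0.0008 -0.0013]
```

```bash
python3 -m inch '[0.03,0.0008,-0.001,0,0,0.2,0.03, 0.03,0,0,0,0,0,0.03, 0.02,0,0,0,0,0,0.03, 0,0,0,0,0,0,0.03, 0,0,0,0,0,0,0.012, 0,0,0,0,0,0,0.012, 0,0,0,0,0,0,0.012, 0,0,0,0,0,0,0.012]'
python3 -c "
from h import *
arc(-88.9)"
```

```text
clock: 16.62
tool_pos: [0.5386, -0.1951, 0.2274]
orientation: [-100.8, 89.1, -6.6]
force: [0.6, -1.4, -7.3]
opening: 0.0133
tool phi -82.12 r 0.1098
t 16.62 tcp [ 0.5386 -0.1951  0.2274] psi_y -175.82 xdir [ 0.016 -0.002 -1.   ] q [ -0.3  20.9 -25.2   0.2 -43.    4.4] F [ 0.6 -1.4 -7.3] open 0.0133
shift tool [ 0.0112  0.0132 -0.0002] rotvec [ 3.08 -0.15  0.92] shift in target axes [ 0.0114  0.013  -0.001 ]
```

```bash
python3 -m inch '[0,0.004,0,1,0,0.5,0.012, 0,0.004,0,1,0,0.4,0.012, 0,0.003,0,0.7,0,0,0.012, 0,0,0,0,0,0,0.012]'
python3 - <<'E'
from h import *
arc(-88.9,z=.227)
from plant import ctrl
o=ctrl.get_obs(); Rt=R.from_euler('xyz',o["orientation"],degrees=True).as_matrix(); g=o["tool_pos"]+.165*Rt[:,0]; print("grasp pt",g.round(4),ang(g[:2]-AX))
E
```

```text
clock: 17.12
tool_pos: [0.5278, -0.1963, 0.2275]
orientation: [-148.5, 89.8, -57.3]
force: [1.9, -2.2, -5.9]
opening: 0.013
tool phi -87.74 r 0.1101
t 17.12 tcp [ 0.5278 -0.1963  0.2275] psi_y -178.79 xdir [ 0.002 -0.003 -1.   ] q [ -0.4  20.3 -26.2   0.3 -43.4   1.4] F [ 1.9 -2.2 -5.9] open 0.013
shift tool [0.0005 0.0022 0.0001] rotvec [ 0.11 -0.2   0.12] shift in target axes [0.0005 0.0022 0.0001]
grasp pt [ 0.5282 -0.1969  0.0625] -87.56060017641967
```

```bash
python3 -m inch '[0,0.0017,0,0,0,0,0.012, 0,0,0,0,0,0,0.012]'
python3 - <<'E'
from h import *
from plant import ctrl
o,Rt=pose(); g=o["tool_pos"]+.165*Rt[:,0]; print("grasp pt",g.round(4),ang(g[:2]-AX))
E
```

```text
clock: 17.38
tool_pos: [0.5261, -0.1965, 0.2275]
orientation: [-148.2, 89.8, -57.0]
force: [1.7, -2.7, -5.0]
opening: 0.0127
t 17.38 tcp [ 0.5261 -0.1965  0.2275] psi_y -178.8 xdir [ 0.002 -0.004 -1.   ] q [ -0.4  20.2 -26.4   0.3 -43.3   1.4] F [ 1.7 -2.7 -5. ] open 0.0127
grasp pt [ 0.5265 -0.1971  0.0625] -88.47042250003761
```

Good. I'll open, lift and look again from above.

```bash
python3 -m inch '[0,0,0,0,0,0,0.03, 0,0,0,0,0,0,0.03, 0,0,0,0,0,0,0.03, -0.03,0,0,0,0,0,0.03, -0.05,0,0,0,0,0,0.03, -0.05,0,0,0,0,0,0.03, -0.03,0,0.04,0,0,0,0.03, -0.02,0,0.05,0,0,0,0.03, 0,0,0.05,0,0,0,0.03, 0,0,0,0,0,0,0.03, 0,0,0,0,0,0,0.03]'
python3 meas.py w7; python3 meas2.py w7 70
```

```text
clock: 18.75
tool_pos: [0.5216, -0.0513, 0.4155]
orientation: [-116.7, 89.8, -25.4]
force: [0.7, -0.5, -0.7]
opening: 0.0299
t 18.75 tcp [ 0.5216 -0.0513  0.4155] psi_y -178.68 xdir [ 0.003 -0.001 -1.   ] q [ 15.9   5.8 -17.4   0.1 -66.7 -14.6] F [ 0.7 -0.5 -0.7] open 0.0299
can top expected px [[309.7 189. ]]
peg [307.9  44.6] [ 0.5273 -0.1939  0.06  ] -88.0
peg [429.5 176. ] [ 0.416  -0.0899  0.06  ] -178.1
peg [190.3 178.8] [ 0.6307 -0.0826  0.06  ] 2.0
peg [310.6 287.2] [0.5199 0.0208 0.06  ] 91.9
red [470 192  33  75 305] [ 0.375  -0.0516  0.095 ] normal 167.03 from axis 166.84 0.1526
btn@.152 [ 0.3386 -0.042   0.152 ] 166.52 0.1902
blob [ 256  173  108   71 2219] c [ 0.5189 -0.0681] size [78.7 52.6] minrect 1.83 pca 8.62
zoom origin 244 124
```

View pics/w7.png

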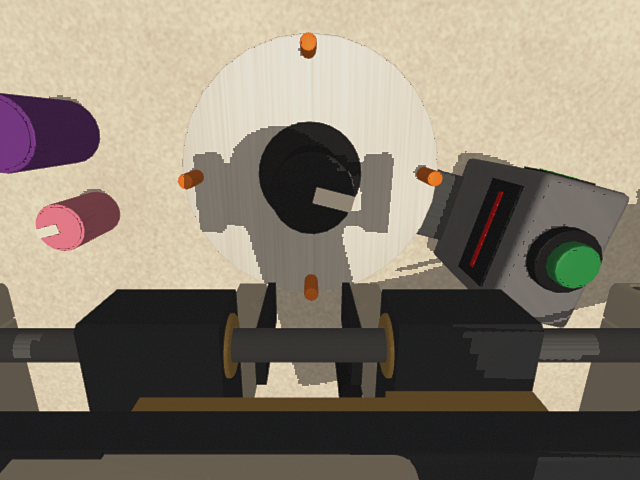

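View pics/w7z.png

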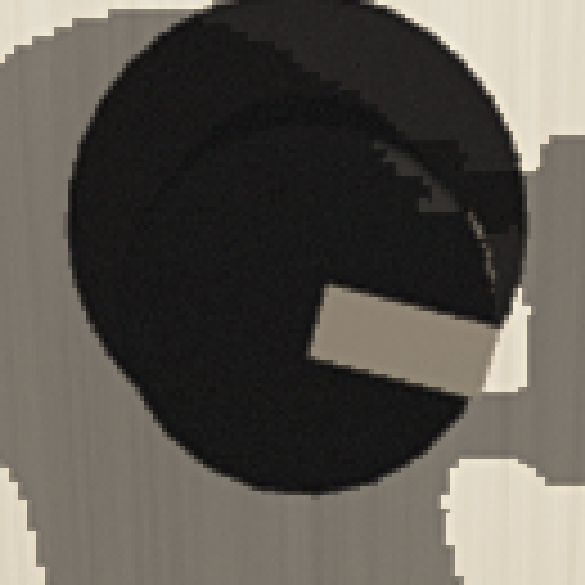

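```bash
python3 - <<'E'
from h import *
import pickle
for n,z0,zz in (("w7",(244,124),[[325,284],[498,325],[308,356],[472,396]]),("w6",(249,125),[[325,283],[500,320],[308,358],[472,394]])):
  o,s=pickle.load(open(n+".pkl","rb"))
  z=np.array(zz)/4.5+np.array(z0)-.5
  W=ray(s,z,.125,o)[:,:2]; print(n,ang(W[1]-W[0]),ang(W[3]-W[2]))
  im=s["color"].astype(int); x0=int(z[0,0])+2
  for d in (0,1):
    e=[]
    for c in range(x0,x0+26):
      col=im[:,c].min(1)>75; r0=int(np.interp(c,[z[0,0],z[3,0]],[ (z[0,1]+z[2,1])/2,(z[1,1]+z[3,1])/2]))
      r=r0
      while col[r]: r+= 1 if d else -1
      # subpixel
      v=im[:,c].min(1); ri=r-(1 if d else -1); f=(v[ri]-75)/(v[ri]-v[r]); e.append([c,ri+(f if d else -f)])
    E=ray(s,e,.125,o)[:,:2]; p=np.polyfit(E[:,0],E[:,1],1); print(" edge",d,180+np.degrees(np.arctan(p[0])))
  # can-top-rim circle? label centre direction: can axis estimate along midline
  mid=(W[0]+W[2])/2; out=(W[1]+W[3])/2; u=(out-mid)/np.linalg.norm(out-mid); print(" inner mid",mid.round(4),"outer",out.round(4))
E
```

```text
w7 167.93764392053805 167.3922941743238
 edge 0 166.81886126541482
 edge 1 167.06502571035784
 inner mid [ 0.5203 -0.0822] outer [ 0.4925 -0.0761]
w6 172.25026239847878 171.64755382746478
 edge 0 171.24582726923225
 edge 1 171.1347456183533
 inner mid [ 0.52   -0.0824] outer [ 0.4921 -0.0784]
```

Aligned: stripe at 166.9–167.6° against 167.0° for the scanner. For the button, the straight-down reach limit (0.4 m) is beyond its 0.343 m radius. So I'll press with closed fingers tilted about 30° toward the base.

```bash
cat >> h.py <<'E'
def planbtn(h,tilt=30,btn=(.3405,-.043)):
    # lower fingertip edge at button centre, height h
    o,Rt=pose(); t=np.radians(tilt); u=-np.array([btn[0],btn[1]])/np.hypot(*btn)  # toward base
    U=np.array([u[0],u[1],0]); Z=np.array([0,0,1.])
    x=np.sin(t)*U-np.cos(t)*Z; z=np.cos(t)*U+np.sin(t)*Z; y=np.cross(z,x); T=np.c_[x,y,z]
    P=np.array([btn[0],btn[1],h])+.0095*z-.178*x
    print("target TCP",P.round(4)); print("shift now",(Rt.T@(P-o["tool_pos"])).round(4),"rotvec",R.from_matrix(Rt.T@T).as_rotvec(degrees=True).round(2),"shift target axes",(T.T@(P-o["tool_pos"])).round(4))
    e=o["tool_pos"]+.178*Rt[:,0]-.0095*Rt[:,2]; print("edge now",e.round(4),"down in tool axes",(Rt.T@[0,0,-1]).round(3))
E
python3 -m inch '[0,0,0,-10,0,0,0, 0,0,0,-10,0,0,0, 0,0,0,-10,0,0,0, 0,0,0,-10,0,0,0, 0,0,0,-10,0,0,0, 0,0,0,-10,0,0,0, 0,0,0,-10,0,0,0, 0,0,0,-7,0,0,0, 0,0,0,0,0,0,0]'
python3 -c "
from h import *
planbtn(.19)"
```

```text
clock: 19.92
tool_pos: [0.5211, -0.0619, 0.4119]
orientation: [42.6, 89.6, -147.5]
force: [0.5, 0.0, -0.4]
opening: 0.0004
t 19.93 tcp [ 0.5211 -0.0619  0.4119] psi_y -100.12 xdir [-0.006 -0.004 -1.   ] q [ 14.7   6.2 -17.4   0.1 -66.8  65.1] F [ 0.5  0.  -0.4] open 0.0004
target TCP [ 0.4206 -0.0531  0.3489]
shift now [0.0635 0.0087 0.1001] rotvec [ -2.92 -29.71   0.52] shift target axes [0.1049 0.0038 0.0558]
edge now [ 0.5294 -0.0642  0.2338] down in tool axes [ 1.    -0.004 -0.005]
```

```bash
python3 -m inch '[0,0,0,-0.6,-6,0.1,0, 0,0,0,-0.6,-6,0.1,0, 0,0,0,-0.6,-6,0.1,0, 0,0,0,-0.6,-6,0.1,0, 0,0,0,-0.5,-5.5,0.1,0, 0.02,0.001,0.015,0,0,0,0, 0.03,0.001,0.015,0,0,0,0, 0.02,0.001,0.01,0,0,0,0, 0,0,0,0,0,0,0]'
python3 -c "
from h import *
planbtn(.19)"
```

```text
clock: 21.05
tool_pos: [0.4497, -0.0606, 0.3688]
orientation: [1.3, 59.0, 171.9]
force: [0.8, -0.5, 0.2]
opening: 0.0
t 21.05 tcp [ 0.4497 -0.0606  0.3688] psi_y -99.24 xdir [-0.511  0.073 -0.857] q [ 12.1  12.4 -15.3 -10.2 -91.7  70.9] F [ 0.8 -0.5  0.2] open 0.0
target TCP [ 0.4206 -0.0531  0.3489]
shift now [ 0.0324 -0.003   0.0153] rotvec [-2.1   1.05  0.45] shift target axes [ 0.0321 -0.0038  0.0158]
edge now [ 0.3668 -0.049   0.2114] down in tool axes [ 0.857 -0.012 -0.516]
```

```bash
python3 -m inch '[0.016,-0.0015,0.008,-2,1,0.4,0, 0.016,-0.0015,0.008,0,0,0,0, 0,0,0,0,0,0,0, 0,0,0,0,0,0,0]'
python3 - <<'E'
from h import *
planbtn(.17)
from plant import ctrl
for n,(y0,y1,x0,x1) in dict(scene=(150,350,170,410),side=(190,340,200,400)).items():
    s=ctrl.snapshot(n); cv2.imwrite(f"pics/{n}8.png",cv2.resize(s["color"][y0:y1,x0:x1],None,fx=3,fy=3)[:,:,::-1])
E
```

```text
clock: 21.55
tool_pos: [0.4232, -0.0546, 0.3506]
orientation: [0.4, 60.2, 172.7]
force: [-0.5, 0.6, 0.2]
opening: 0.0002
t 21.55 tcp [ 0.4232 -0.0546  0.3506] psi_y -97.68 xdir [-0.493  0.064 -0.868] q [ 13.7  10.5 -20.2 -10.3 -87.5  71.6] F [-0.5  0.6  0.2] open 0.0002
target TCP [ 0.4206 -0.0531  0.3289]
shift now [ 0.0202 -0.0012 -0.0084] rotvec [-0.51 -0.17  0.07] shift target axes [ 0.0202 -0.0011 -0.0085]
edge now [ 0.3436 -0.0444  0.1915] down in tool axes [ 0.868 -0.003 -0.497]
```

View pics/scene8.png

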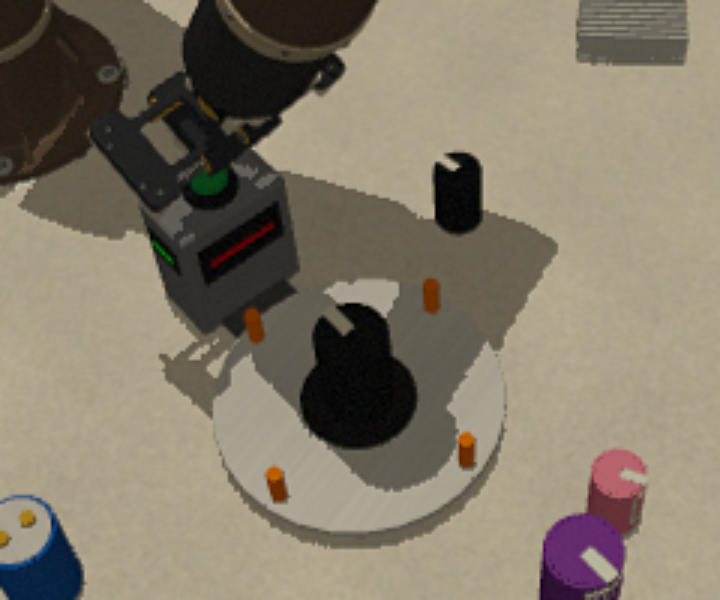

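View pics/side8.png

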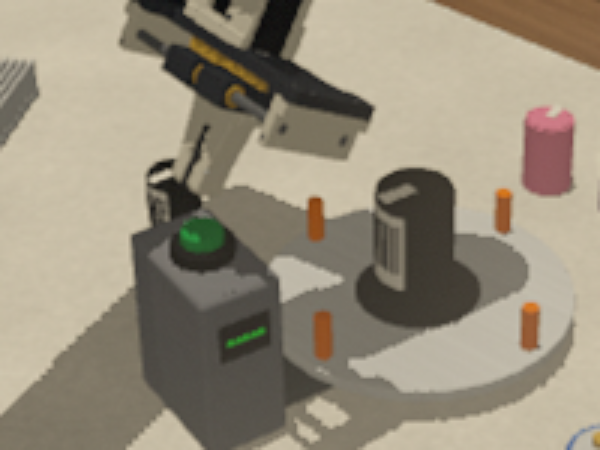

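```bash
python3 -m inch '[0.01,-0.001,-0.004,-0.5,0,0,0, 0.01,0,-0.0045,0,0,0,0, 0,0,0,0,0,0,0]'
python3 -c "
from h import *
planbtn(.16)"
```

```text
clock: 22.02
tool_pos: [0.421, -0.0532, 0.3271]
orientation: [-0.1, 60.1, 172.6]
force: [0.5, -0.1, -0.3]
opening: 0.0003
t 22.02 tcp [ 0.421  -0.0532  0.3271] psi_y -97.25 xdir [-0.494  0.064 -0.867] q [ 13.9  11.8 -22.  -10.4 -84.4  72.6] F [ 0.5 -0.1 -0.3] open 0.0003
target TCP [ 0.4206 -0.0531  0.3189]
shift now [ 0.0073 -0.     -0.0037] rotvec [-0.01 -0.14  0.09] shift target axes [ 0.0073 -0.     -0.0037]
edge now [ 0.3413 -0.0429  0.168 ] down in tool axes [ 0.867  0.001 -0.498]
```

Step down about 3 mm per row, watching force.

```bash
for i in 1; do python3 -m inch '[0.0026,0,-0.0015,0,0,0,0, 0.0026,0,-0.0015,0,0,0,0, 0.0017,0,-0.001,0,0,0,0, 0,0,0,0,0,0,0]'; done
python3 -c "
from h import *
planbtn(.15)"
```

```text
clock: 22.52
tool_pos: [0.4213, -0.0532, 0.3188]
orientation: [-0.1, 60.1, 172.7]
force: [-1.0, 0.7, 2.6]
opening: 0.0006
t 22.52 tcp [ 0.4213 -0.0532  0.3188] psi_y -97.23 xdir [-0.494  0.063 -0.867] q [ 13.9  12.4 -22.6 -10.4 -83.3  72.8] F [-1.   0.7  2.6] open 0.0006
target TCP [ 0.4206 -0.0531  0.3089]
shift now [ 0.0089  0.     -0.0044] rotvec [-0.   -0.14  0.06] shift target axes [ 0.0089 -0.     -0.0044]
edge now [ 0.3416 -0.0429  0.1597] down in tool axes [ 0.867  0.001 -0.498]
```

```bash
python3 -m inch '[0.0017,0,-0.001,0,0,0,0, 0,0,0,0,0,0,0]';python3 -m inch '[0.0017,0,-0.001,0,0,0,0, 0,0,0,0,0,0,0]';python3 -m inch '[0.0017,0,-0.001,0,0,0,0, 0,0,0,0,0,0,0]'
```

```text
clock: 22.78
tool_pos: [0.4213, -0.0532, 0.3171]
orientation: [-0.1, 60.1, 172.7]
force: [-1.2, 0.8, 2.9]
opening: 0.0009
clock: 23.02
tool_pos: [0.4213, -0.0532, 0.3153]
orientation: [-0.1, 60.1, 172.7]
force: [0.5, -1.2, 2.7]
opening: 0.0006
clock: 23.28
tool_pos: [0.4213, -0.0532, 0.3134]
orientation: [-0.1, 60.1, 172.7]
force: [-0.3, 1.0, 4.4]
opening: 0.0006
```

```bash
python3 -m inch '[0.0013,0,-0.0007,0,0,0,0, 0,0,0,0,0,0,0]';python3 -m inch '[0.0013,0,-0.0007,0,0,0,0, 0,0,0,0,0,0,0]';
```

```text
clock: 23.52
tool_pos: [0.4214, -0.0532, 0.3126]
orientation: [-0.1, 60.1, 172.7]
force: [-1.2, 1.1, 7.3]
opening: 0.0008
clock: 23.78
tool_pos: [0.4214, -0.0531, 0.3125]
orientation: [-0.1, 60.1, 172.8]
force: [-0.6, 1.3, 8.1]
opening: 0.0007
```

```bash
python3 -m inch '[0.003,0,-0.0017,0,0,0,0, 0.003,0,-0.0017,0,0,0,0]'; python3 - <<'E'
from h import *
from plant import ctrl
s=ctrl.snapshot("side"); cv2.imwrite("pics/side9.png",cv2.resize(s["color"][190:340,200:400],None,fx=3,fy=3)[:,:,::-1])
E
```

```text
clock: 24.02
tool_pos: [0.4219, -0.053, 0.3108]
orientation: [-0.0, 60.0, 173.1]
force: [-2.3, 8.9, 46.3]
opening: 0.0001
```

View pics/side9.png

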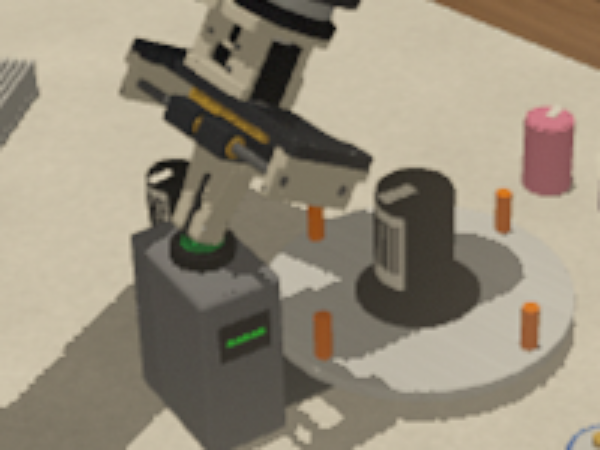

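The button is bottomed. That last step spiked to 46 N at the fingertips, more than I intended. Now releasing straight up.

```bash
python3 -m inch '[-0.0087,0,0.005,0,0,0,0, -0.0174,0,0.01,0,0,0,0, -0.026,0,0.015,0,0,0,0, -0.04,0,-0.01,0,0,0,0, -0.04,0,-0.02,0,0,0,0, -0.03,0,0,0,6,0,0, 0,0,0,0,10,0,0, 0,0,0,0,10,0,0, 0,0,0,0,4,0,0, 0,0,0,0,0,0,0]'
python3 meas.py w10; python3 - <<'E'
from h import *
from plant import ctrl
s=ctrl.snapshot("side"); cv2.imwrite("pics/side10.png",s["color"][:,:,::-1])
s=ctrl.snapshot("scene"); cv2.imwrite("pics/scene10.png",s["color"][:,:,::-1])
E
```

```text
clock: 25.32
tool_pos: [0.5061, -0.0628, 0.4538]
orientation: [-171.1, 88.9, 1.9]
force: [0.4, -0.4, 0.7]
opening: 0.0005
t 25.32 tcp [ 0.5061 -0.0628  0.4538] psi_y -96.92 xdir [ 0.019  0.001 -1.   ] q [ 15.1   2.7 -15.7   0.3 -70.5  67.9] F [ 0.4 -0.4  0.7] open 0.0005
can top expected px [[334.3 206.7]]
peg [312.3  78.4] [ 0.634  -0.0813  0.06  ] 2.6
peg [439.4 178.2] [ 0.5266 -0.1966  0.06  ] -88.4
peg [221.9 211.2] [0.5198 0.026  0.06  ] 91.9
peg [341.7 281.4] [ 0.4278 -0.0887  0.06  ] -178.5
```

View pics/w10.png

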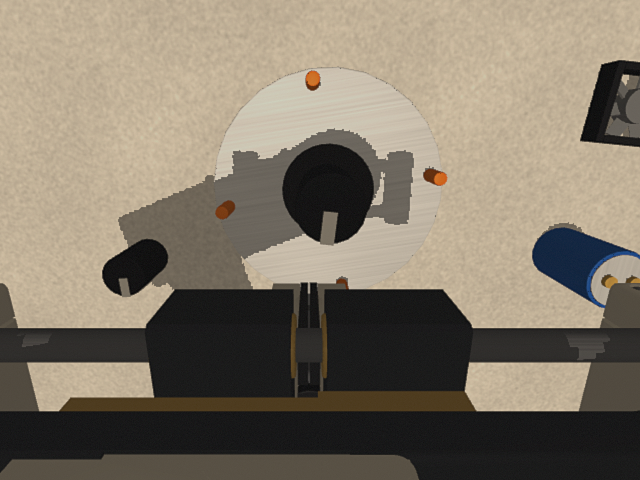

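View pics/scene10.png

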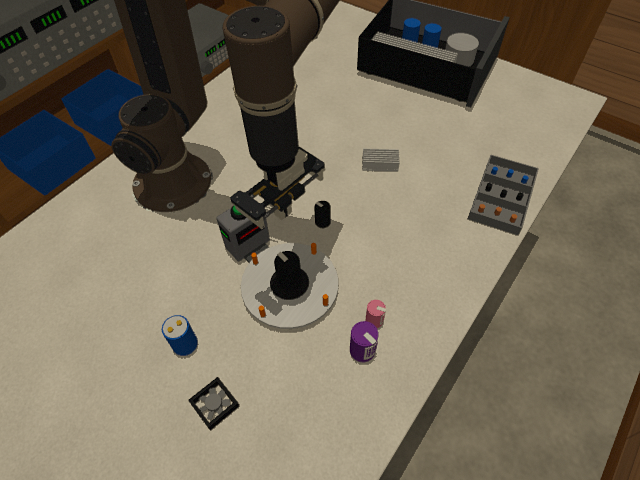

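View pics/side10.png

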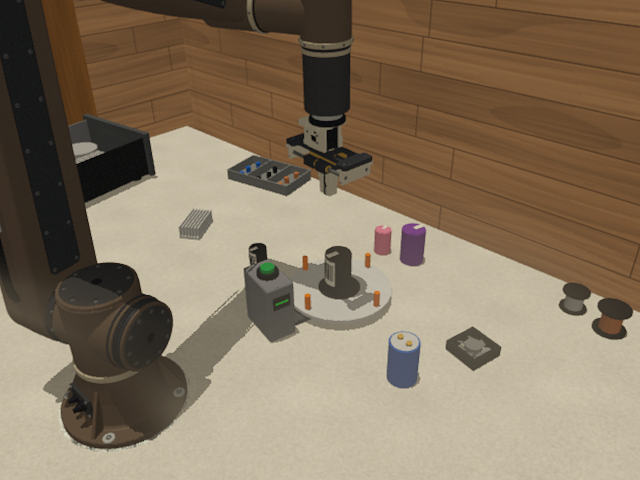

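```bash
python3 - <<'E'
from h import *
import pickle
o,s=pickle.load(open("w10.pkl","rb")); im=s["color"].min(2).astype(int)
L=[];Rr=[]
for r in range(216,238):
    c=329
    a=c
    while im[r,a]>75:a-=1
    b=c
    while im[r,b]>75:b+=1
    L.append([a+1-(im[r,a+1]-75)/(im[r,a+1]-im[r,a]),r]);Rr.append([b-1+(im[r,b-1]-75)/(im[r,b-1]-im[r,b]),r])
for e in(L,Rr):
    W=ray(s,e,.125,o)[:,:2]; p=np.polyfit(W[:,0],W[:,1],1); print(180+np.degrees(np.arctan(p[0])))
from plant import ctrl
print(np.abs(ctrl.get_obs()["qvel"]).max())
ctrl.close_job()
E
```

```text
167.0104239091686
167.17819194460645
0.6175874766602997
the job is handed in; nothing more can be done
```

The can's label now faces the scanner squarely, the read button has been pressed and released, and the job is handed in. The run took about 26 s of the 69 s allowed.

- **Turning:** I turned the table about 175° clockwise by holding one orange peg between the fingers. After a first look from above, I corrected it by 4.4° and let go.
- **Label direction:** In the last view before handing in, the stripe's two edges measured 167.0° and 167.2°. The scanner direction is about 167.0°. The can stands about 3–4 mm off the table's axis, and it did not shift visibly when I checked after the correction.
- **Button:** The button is closer to the base than the tool can reach pointing straight down. I pressed it with the closed fingertips tilted about 30°. Travel stopped after roughly 6 mm, and the button was back up in the last pictures.
- **Other objects:** The blue can, fan and heat sink look unmoved in the last pictures, which I compared by eye.

**Force spike:** My last push, made to be sure the button was fully down, peaked at about 46 N on the wrist reading, more than I intended. It was fingertip contact, not the gripper's body, and well under the 120 N wrist limit. It is still above the 40 N figure set for the arm and gripper body.

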